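# Turn the sachet carton round in its sleeve

### The arm

A 7-joint arm with a two-finger parallel gripper is mounted at the origin on the work surface. World frame = base frame: x ahead of the robot, y to its left, z up, the work surface at z = 0. Lengths are in mm, angles in rad, forces in N, time in s.
With the tool pointing down it reaches from about 400 to 875 mm from the base axis. Payload 4.4 kg.
Tool frame: the origin (TCP) lies midway between the tips of the shut fingers; the grasp point (between the pads) lies 19 mm behind it (ctrl.grip_point_offset is the distance from the TCP to the grasp point, in mm); z points along the fingers, y is the line along which they close (so a half turn about z gives the same grasp; the last joint's range is limited). The gripper opens to 85 mm and grips with 20 to 120 N. Pads are 22 mm wide; open, the fingers measure 114 mm over their backs; the gripper's body (76 mm by 85 mm) begins 54 mm behind the grasp point. The pads swing forward as they close: fully open they stand 13 mm farther back than shut.
Start: joints at [-1.317, 0.628, 0.038, 1.517, -0.027, 0.996, -0.02], TCP at [204.321, 617.066, 231.313] pointing down, gripper open.
Joint ranges: [-3.06, 3.06], [-0.37, 2.12], [-1.25, 1.32], [0.18, 2.47], [-1.1, 4.24], [0.23, 1.98], [-2.94, 2.94]. Speed limits (rad/s): [2.57, 2.57, 3.14, 3.14, 3.14, 3.14, 3.14].

### API

Orientations are given as [roll, pitch, yaw] about the fixed x, y, z axes, in that order (R = Rz(yaw) Ry(pitch) Rx(roll)).
In Python, from cell import ctrl, eyes, ticket, read_state gives the robot as it stands (ctrl), with the cameras (eyes), the readings as plain functions and the job (ticket).
- The arm moves only by the shell command python3 nudge.py 'ROWS'. ROWS is a JSON list of rows, 1 to 12 of them, each of 7 numbers: dx, dy, dz in mm, then a rotation vector rx, ry, rz in rad, then the finger opening in mm; each row shifts and turns the commanded pose from where the row before left it, along the tool's axes as they then stand; what a row does not reach is not made up. A row lasts 1/10 s, in which the tool goes at most 50 mm and 0.15 rad, less where a joint would pass 70% of its speed; a pose out of reach is approached as far as the arm can. The fingers move at their own pace and stop on an object; the grip force is fixed at half the most. Time passes only in rows, so rows that do not move let the fingers close. It prints the time, the measured TCP pose, the force, the opening and the grip force at its end.
- read_state(): the state, without advancing time (a new reading comes with each control period).
- eyes.get_image(name): name is "scene" or "top" or "wrist"; returns the picture (480x640x3 uint8, blue, green, red); there is no depth.
- eyes.calibration(name): a dict with "fx", "fy", "cx", "cy" (pixels), "k1" (the pictures are not rectified: a ray, as slopes to the right and down, at radius r is drawn at 1 + k1 r^2 times it, then the intrinsics apply), "rvec" (rotation vector, rad) and "tvec" (3), from world to camera coordinates, as OpenCV has them; the wrist camera has in their place "hand_eye" (4x4, takes a point from camera to tool coordinates, whose origin is the TCP and whose axes are the flange's). Camera axes: x right, y down, z forward; pixel columns grow to the right and rows downward; lengths in mm; the calibration is good to about 2 mm. A picture is of the moment at which its call begins: read the wrist's pose just before it. calibration takes no time and is no camera call.
- ticket.finish_job(): hands the job in; it is judged then, once.
The state is a dict: "clock": time; "qpos": joint angles; "qd": joint speeds; "tau": joint torques, N m; "eef_pos": TCP position; "tool_rot": TCP orientation; "force": force on the tool from outside, world axes, zero at the start; "torque": the same for the moment, N m; "width": finger opening in mm; "gripper_force": force on a finger pad.
Only numpy, scipy, OpenCV 4.12 (cv2) and the standard library are available. Lean on these libraries where they do the work, as an engineer would, in place of code of your own. Each camera call takes 0.05 s, during which the arm holds its last target. There are 200 camera calls.

### The job

Two sachet cartons stand in wooden sleeves on the pantry table, and one of them was put in the wrong way round: its plain end sticks out and its dispensing opening is hidden inside. Slide that carton out, turn it end for end, and slide it fully home in the same sleeve, upright, so that its opening sticks out like the other's. Leave the other carton as it is.

Things in the scene. Friction and masses are not known exactly. Their poses are not given: they have to be found in the camera images.
- carton: The wrong-way carton: cardboard, 180 mm long, 54 mm wide and 50 mm high, 0.15 to 0.31 kg, upright in its sleeve. Origin: centre of its underside; +x along its length to the dispensing end, z up. The last 50 mm at +x are cut down to 26 mm height and show sachets; the rest is closed, full height, gripped across its width. At the start +x points into the sleeve, 0 to 10 mm short of its stop.
- carton_opening (a point): Middle of the end face of that carton's dispensing end: 90 mm from the carton's origin along its +x, 13 mm above its underside.
- sleeve: Its plywood sleeve, fixed. Origin: table height, under mid-mouth; +x points in, roughly away from the robot. Base board 12 mm thick, 84 wide, x -150 to 70 mm. From the mouth in: 8 mm side walls, channel 66 wide, 57 high, 60 deep to a solid back wall; roof top 75 mm over the table. Fully home (carton at the back wall) the carton's centre is at x = -30 mm, 120 mm sticking out.
- neighbour: The other carton, same make, size, origin and axes, in a second sleeve of the same make on the other side; its opening already sticks out. Not to be disturbed.

How it is judged (in metres and radians):
On the way, in this order (a step that is already met when the one before it is completed fails the run):
1. the wrong-way carton is out of its sleeve (x of carton_opening in the frame of sleeve below -0.003 m), for 0.1 s.
2. the carton is back in its sleeve with its opening out (x of carton in the frame of sleeve between -0.045 and -0.015 m and y of carton in the frame of sleeve between -0.015 and 0.015 m and z of carton in the frame of sleeve between 0.006 and 0.022 m and x of carton_opening in the frame of sleeve below -0.09 m and angle between the x axis of carton and the x axis of sleeve, either way round below 0.175 rad and angle between carton's own z axis and vertical below 0.12 rad), for 0.2 s.
At the end, for the whole second after the job is handed in: The carton is back in its sleeve with its opening outwards, within 15 mm of fully home and 15 mm sideways, flat on the base board, upright, within 10 degrees of the sleeve's direction, at rest; the other carton has moved less than 20 mm (all of step 2 and linear speed of carton below 0.02 m/s and distance of neighbour from where it was at the start of the episode below 0.02 m); the robot touches nothing.
It fails at once if the other carton is moved by 20 mm or more (distance of neighbour from where it was at the start of the episode above 0.02 m).
It also fails if it takes over 43 s, if anything falls off the work surface, if the arm or the gripper's body presses on something with over 40 N, if the wrist force passes 120 N, or if a joint passes its speed limit or range.

## Working session

There is one attempt and no reset: what is moved stays moved. The work goes in short steps, Python scripts to look and compute and a shell command to move; the robot and the scene stay as the last step left them, time stands still between calls to the robot, and variables do not carry over. Pictures are saved under pics/ and viewed, at most 10 in all, crops included, and the job is handed in when it is done.

```bash
ls; mkdir -p pics; python3 - <<'E'
from cell import ctrl, eyes, ticket, read_state
import cv2
print(read_state())
for n in ("scene","top"):
    cv2.imwrite(f"pics/{n}0.png",eyes.get_image(n)); print(n,eyes.calibration(n))
print(eyes.calibration("wrist"))
E
```

```text
cell.py
nudge.py
pics
{'clock': 0.0, 'qpos': array([-1.31682157,  0.62939686,  0.03846434,  1.5183939 , -0.02696579,
        0.99629396, -0.01999425]), 'qd': array([-0.00014915, -0.00020905, -0.00092305, -0.00044916, -0.00182037,
       -0.0010862 ,  0.00051243]), 'tau': array([-2.64163864e-04, -5.63391387e+01,  1.22548152e+00, -1.93461621e+01,
        1.07882550e-02,  1.03398485e-02, -1.63578676e-05]), 'eef_pos': array([204.12262458, 616.44000797, 230.34835811]), 'tool_rot': array([-3.13962032e+00,  7.11165719e-05,  2.82182364e+00]), 'force': array([-0.02119683,  0.237922  ,  0.36536813]), 'torque': array([-0.00747283, -0.00510064, -0.00179975]), 'gripper_force': 0.0, 'width': 85.32430576427727}
scene {'fx': 435.1806835122118, 'fy': 435.1806835122118, 'cx': 323.84238425881534, 'cy': 236.0509208455135, 'k1': -0.05973287149349321, 'rvec': array([ 1.5230593 ,  1.92616173, -0.87693947]), 'tvec': array([ 152.6555815 , -347.69050797, 1138.56927434])}
top {'fx': 482.489508945912, 'fy': 482.489508945912, 'cx': 320.18134601953795, 'cy': 234.313789159191, 'k1': -0.08081114597589305, 'rvec': array([ 2.20106456, -2.18245929,  0.14391551]), 'tvec': array([-28.42049308, 608.2785708 , 713.65808115])}
{'fx': 356.4631517413943, 'fy': 356.4631517413943, 'cx': 315.53981795479154, 'cy': 233.6541272799642, 'k1': 0.012832251853718833, 'hand_eye': array([[-2.69395902e-04, -9.54315912e-01, -2.98799376e-01,
         7.66990067e+01],
       [ 9.99999858e-01, -1.19612146e-04, -5.19573004e-04,
         2.97437213e-01],
       [ 4.60096750e-04, -2.98799473e-01,  9.54315809e-01,
        -1.44014056e+02],
       [ 0.00000000e+00,  0.00000000e+00,  0.00000000e+00,
         1.00000000e+00]])}
```

View pics/top0.png

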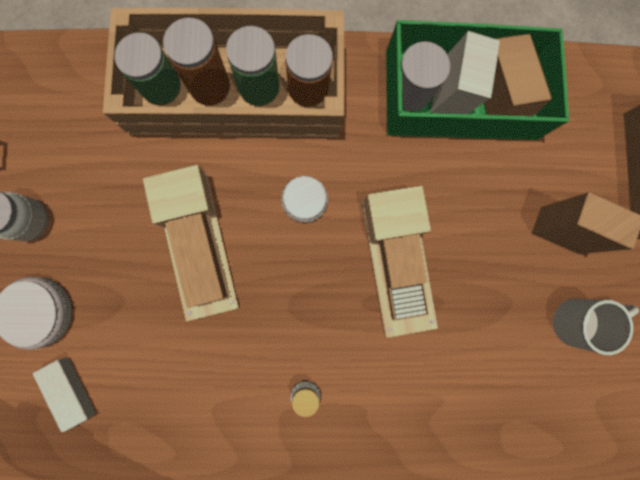

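View pics/scene0.png

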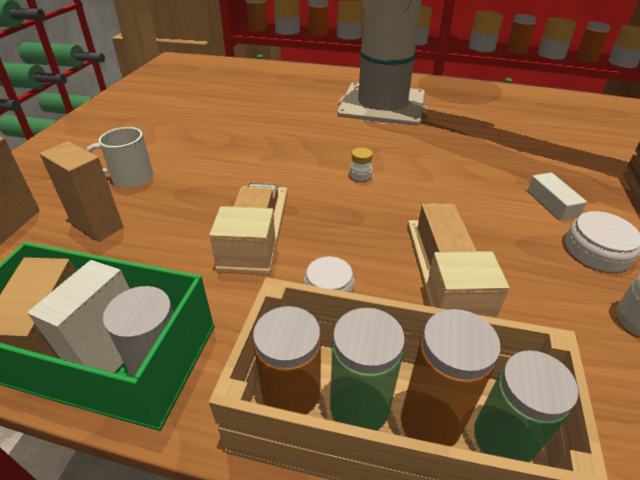

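```bash
cat > h.py <<'E'
import numpy as np, cv2
from scipy.spatial.transform import Rotation as R
from cell import ctrl, eyes, ticket, read_state
def cam(n, st=None):
    c=eyes.calibration(n); K=np.array([[c['fx'],0,c['cx']],[0,c['fy'],c['cy']],[0,0,1]]); D=np.array([c['k1'],0,0,0,0])
    if n=='wrist':
        T=np.eye(4); T[:3,:3]=R.from_euler('xyz',st['tool_rot']).as_matrix(); T[:3,3]=st['eef_pos']
        M=T@c['hand_eye']; return K,D,M[:3,:3],M[:3,3]
    Rm=cv2.Rodrigues(c['rvec'])[0]; return K,D,Rm.T,-Rm.T@c['tvec']
def rays(C,px):
    K,D,Rw,o=C; u=cv2.undistortPoints(np.array(px,float).reshape(-1,1,2),K,D)[:,0]
    d=np.c_[u,np.ones(len(u))]@Rw.T; return o,d/np.linalg.norm(d,axis=1)[:,None]
def onz(C,px,z):
    o,d=rays(C,px); return o+d*((z-o[2])/d[:,2])[:,None]
def tri(C1,p1,C2,p2):
    o1,d1=rays(C1,p1);o2,d2=rays(C2,p2);out=[]
    for a,b in zip(d1,d2):
        s=np.linalg.lstsq(np.c_[a,-b],o2-o1,rcond=None)[0]; P,Q=o1+a*s[0],o2+b*s[1]
        out.append([*((P+Q)/2),np.linalg.norm(P-Q)])
    return np.array(out)
E
python3 - <<'E'
import cv2,numpy as np
t=cv2.imread('pics/top0.png')[155:325,135:245];s=cv2.imread('pics/scene0.png')[190:330,400:520]
b=lambda i,f:cv2.resize(i,None,fx=f,fy=f,interpolation=cv2.INTER_CUBIC)
a=b(t,3.5);c=b(s,3.2);H=max(a.shape[0],c.shape[0])
a=cv2.copyMakeBorder(a,0,H-a.shape[0],0,10,0);c=cv2.copyMakeBorder(c,0,H-c.shape[0],0,0,0)
cv2.imwrite('pics/z.png',np.hstack([a,c]));print(a.shape,c.shape)
T=cv2.imread('pics/top0.png');hsv=cv2.cvtColor(T,cv2.COLOR_BGR2HSV)
for p in [(178,195),(190,270),(228,280),(195,310),(250,250),(400,215),(405,260)]:print(p,hsv[p[1],p[0]])
S=cv2.cvtColor(cv2.imread('pics/scene0.png'),cv2.COLOR_BGR2HSV)
for p in [(465,270),(465,300),(445,225)]:print(p,S[p[1],p[0]])
E
```

```text
(595, 395, 3) (595, 384, 3)
(178, 195) [ 28  64 191]
(190, 270) [ 16 111 177]
(228, 280) [ 23  71 191]
(195, 310) [ 26  63 193]
(250, 250) [ 12 143 141]
(400, 215) [ 26  66 194]
(405, 260) [ 15 119 170]
(465, 270) [ 26  77 225]
(465, 300) [ 15 123 129]
(445, 225) [ 17 135 199]
```

View pics/z.png

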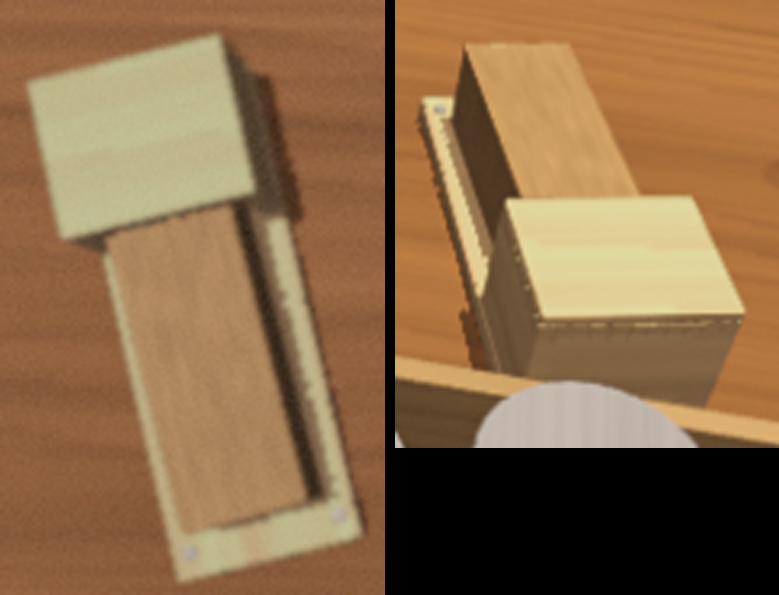

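The top view shows the wrong-way carton (left) with its plain end out near px (203,302) and its sleeve roof at px (143–208, 165–224). The neighbour is at px (405,270). The scene crop shows the same roof and carton end corners.

```bash
python3 - <<'E'
from h import *
np.set_printoptions(precision=1,suppress=True)
t=lambda l:np.array(l)/3.5+[135,155]-.36
s=lambda l:(np.array(l)-[395,0])/3.2+[400,190]-.34
A=cam('top');B=cam('scene')
tp=t([(255,192),(65,240),(220,37),(28,85),(310,497),(185,533)])
sp=s([(510,198),(693,198),(542,318),(743,313),(465,45),(570,44)])
P=tri(A,tp,B,sp);print(P)
r=onz(A,tp[:4],75);c=onz(A,np.r_[tp[4:],t([(235,205),(105,238)])],62);b=onz(A,t([(180,582),(362,535)]),12)
print(r,'\n',c,'\n',b)
ang=lambda d:np.degrees(np.arctan2(d[1],d[0]))
print('roof axis',ang(r[2]-r[0]),ang(r[3]-r[1]),ang(r[1]-r[0])-90,ang(r[3]-r[2])-90,'carton',ang(c[2]-c[0]),ang(c[3]-c[1]),ang(c[1]-c[0])-90,'board',ang(b[0]-b[1])-90)
print('mouth',r[:2].mean(0),'cart end',c[:2].mean(0),'w',np.linalg.norm(c[0]-c[1]),'board end',b.mean(0),'cam o',A[3])
E
```

```text
[[638.5 144.4  74.7   5.6]
 [618.1 222.6  73.2   5.3]
 [704.  160.5  72.9   3.7]
 [683.  239.6  73.1   2.6]
 [513.2 120.4  61.9   4.9]
 [497.8 172.3  60.8   5.5]]
[[638.5 141.5  75. ]
 [617.8 219.3  75. ]
 [703.5 158.1  75. ]
 [682.5 237.6  75. ]] 
 [[513.3 117.9  62. ]
 [498.  169.2  62. ]
 [634.7 152.3  62. ]
 [620.2 206.5  62. ]] 
 [[473.5 182.6  12. ]
 [495.  102.6  12. ]]
roof axis 14.383033665766767 15.774060448815234 14.89720097764102 14.833884866658252 carton 15.817130668760319 16.943447776937045 16.621499076175013 board 14.99955453335113
mouth [628.1 180.4  75. ] cart end [505.7 143.6  62. ] w 53.60503781373467 board end [484.2 142.6  12. ] cam o [539.5   4.8 767.5]
```

```bash
R='[0,0,0,0,0,0.1422,85]'; true; python3 nudge.py '[[0,0,0,0,0,0.1422,85],[0,0,0,0,0,0.1422,85],[0,0,0,0,0,0.1422,85],[0,0,0,0,0,0.1422,85],[0,0,0,0,0,0.1422,85],[0,0,0,0,0,0.1422,85],[0,0,0,0,0,0.1422,85],[0,0,0,0,0,0.1422,85],[0,0,0,0,0,0.1422,85],[0,0,0,0,0,0.1422,85],[0,0,0,0,0,0.1422,85],[0,0,0,0,0,0.1422,85]]'
python3 nudge.py '[[0,0,0,0,0,0.1422,85],[0,0,0,0,0,0.1422,85],[0,0,0,0,0,0.1422,85],[0,0,0,0,0,0.1422,85],[0,0,0,0,0,0.1422,85],[0,0,0,0,0,0.1422,85],[0,0,0,0,0,0,85]]'; python3 -c "
from cell import ctrl, eyes, ticket, read_state;print(read_state()['qpos'])"
```

```text
clock: 1.3
eef_pos: [204.0, 616.8, 230.8]
tool_rot: [3.142, 0.001, 1.11]
force: [-0.1, -0.3, -0.3]
width: 85.3
gripper_force: 0.0
clock: 2.0
eef_pos: [203.9, 616.8, 230.6]
tool_rot: [3.14, 0.0, 0.262]
force: [0.3, -1.0, -0.4]
width: 85.0
gripper_force: 0.0
[-1.70018166  0.73610576  0.74249853  1.53029152 -0.53692669  1.08893569
 -2.14191426]
```

```bash
python3 nudge.py '[[16.2,33.1,0,0,0,0,85],[16.2,33.1,0,0,0,0,85],[16.2,33.1,0,0,0,0,85],[16.2,33.1,0,0,0,0,85],[16.2,33.1,0,0,0,0,85],[16.2,33.1,0,0,0,0,85],[16.2,33.1,0,0,0,0,85],[16.2,33.1,0,0,0,0,85]]'
python3 nudge.py '[[16.2,33.1,0,0,0,0,85],[16.2,33.1,0,0,0,0,85],[16.2,33.1,0,0,0,0,85],[16.2,33.1,0,0,0,0,85],[16.2,33.1,0,0,0,0,85],[16.2,33.1,0,0,0,0,85],[16.2,33.1,0,0,0,0,85],[16.2,33.1,0,0,0,0,85],[0,0,0,0,0,0,85],[0,0,0,0,0,0,85]]'; python3 -c "
from h import *
s=read_state();print(s['qpos'],s['eef_pos'],s['tool_rot']);i=eyes.get_image('wrist');cv2.imwrite('pics/w1.png',i);np.save('w1.npy',s)"
```

```text
clock: 2.8
eef_pos: [398.8, 393.7, 231.2]
tool_rot: [-3.141, 0.0, 0.266]
force: [-0.5, 1.1, -0.2]
width: 85.0
gripper_force: 0.0
clock: 3.8
eef_pos: [592.1, 171.7, 231.0]
tool_rot: [-3.141, 0.001, 0.263]
force: [0.1, 0.7, -0.6]
width: 85.2
gripper_force: 0.0
[-0.72895913  0.66938012  0.6878349   1.62820309 -0.48067334  1.02031329
 -1.19824524] [592.08463303 171.72096176 231.04510317] [-3.14138301e+00  5.70106591e-04  2.62540212e-01]
```

View pics/w1.png

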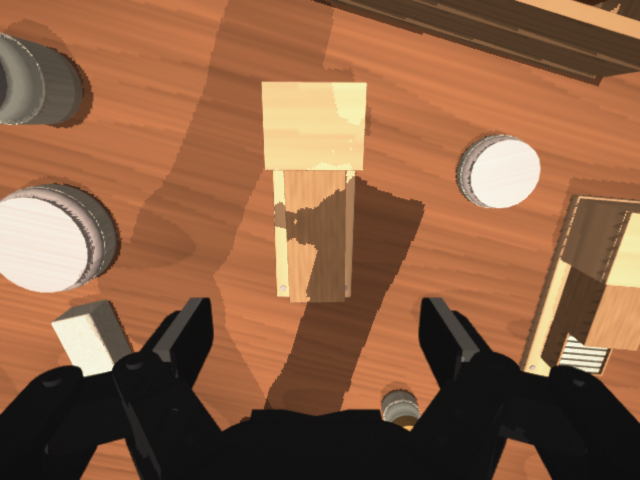

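The wrist view shows the roof mouth edge at px (264,170)–(363,171), its back edge at (262,83)–(366,83), and the carton's outer top edge at (290,302)–(349,300). The carton sits slightly right of the sleeve axis.

```bash
python3 - <<'E'
from h import *
np.set_printoptions(precision=1,suppress=True)
s=np.load('w1.npy',allow_pickle=True).item();W=cam('wrist',s);A=cam('top')
t=lambda l:np.array(l)/3.5+[135,155]-.36
tp=t([(255,192),(65,240),(220,37),(28,85),(310,497),(185,533)])
wp=[(363,171),(264.5,170),(366,83),(262,83),(349,301),(290,302)]
print(tri(A,tp,W,wp))
r=onz(W,wp[:4],75);c=onz(W,wp[4:]+[(350,171),(286,171)],62);print(r,'\n',c)
b=onz(W,[(275,170),(355,170),(277,297)],12);print(b)
ang=lambda d:np.degrees(np.arctan2(d[1],d[0]))
print(ang(r[2]-r[0]),ang(r[3]-r[1]),ang(r[1]-r[0])-90,'c',ang(c[2]-c[0]),ang(c[3]-c[1]),ang(c[1]-c[0])-90)
m=r[:2].mean(0);e=c[:2].mean(0);a=np.radians(15);d=e-m;print('mouth',m,'end in sleeve',d[0]*np.cos(a)+d[1]*np.sin(a),-d[0]*np.sin(a)+d[1]*np.cos(a))
E
```

```text
[[638.3 142.5  71.9   1.4]
 [617.5 222.4  69.3   3.1]
 [705.1 160.3  66.1   1.1]
 [683.2 240.   69.    1.2]
 [513.5 117.5  64.    0.3]
 [497.1 170.9  61.    3.3]]
[[638.  143.4  75. ]
 [617.5 223.   75. ]
 [703.4 161.4  75. ]
 [682.4 239.4  75. ]] 
 [[512.6 116.9  62. ]
 [496.6 172.4  62. ]
 [633.9 152.2  62. ]
 [619.4 206.1  62. ]]
[[610.1 219.3  12. ]
 [631.1 141.3  12. ]
 [471.9 184.9  12. ]]
15.401134215978173 14.168183299383465 14.44978261382363 c 16.24058982299052 15.367291204722711 16.106099417165964
mouth [627.7 183.2  75. ] end in sleeve -128.92832728025664 -5.399481456001652
```

```bash
python3 nudge.py '[[-1,2,30,0,0,0,85],[0,0,35,0,0,0,85],[0,0,35,0,0,0,85],[0,0,35,0,0,0,85],[0,0,30,0,0,0,85],[0,0,25,0,0,0,85],[0,0,15,0,0,0,85],[0,0,6,0,0,0,85],[0,0,0,0,0,0,85]]' && python3 nudge.py '[[0,0,0,0,0,0,0],[0,0,0,0,0,0,0],[0,0,0,0,0,0,0],[0,0,0,0,0,0,0],[0,0,0,0,0,0,0],[0,0,0,0,0,0,0],[0,0,0,0,0,0,0],[0,0,0,0,0,0,0]]'
```

```text
clock: 4.75
eef_pos: [591.1, 171.3, 20.1]
tool_rot: [-3.141, 0.001, 0.264]
force: [0.1, -0.6, 0.3]
width: 84.9
gripper_force: 0.0
clock: 5.55
eef_pos: [592.5, 171.1, 21.9]
tool_rot: [-3.141, -0.003, 0.263]
force: [-1.8, 1.3, 7.1]
width: 53.5
gripper_force: 64.1
```

```bash
python3 nudge.py '[[0,0,-1,0,0,0,0],[-5,0,-1,0,0,0,0],[-12,0,0,0,0,0,0],[-15,0,0,0,0,0,0],[-15,0,0,0,0,0,0],[-15,0,0,0,0,0,0],[-15,0,0,0,0,0,0],[-15,0,0,0,0,0,0],[-10,0,0,0,0,0,0],[0,0,0,0,0,0,0],[0,0,0,0,0,0,0]]'; python3 -c "
from h import *
s=read_state();np.save('w2.npy',s);a=eyes.get_image('wrist');t=eyes.get_image('top');cv2.imwrite('pics/w2f.png',a);cv2.imwrite('pics/t2f.png',t)
cv2.imwrite('pics/c2.png',np.hstack([a[0:360,120:520],cv2.resize(t[140:380,100:367],(400,360))]))"
```

```text
clock: 6.65
eef_pos: [493.6, 144.2, 22.4]
tool_rot: [3.141, -0.001, 0.262]
force: [-0.0, -0.4, -1.6]
width: 53.5
gripper_force: 63.3
```

View pics/c2.png

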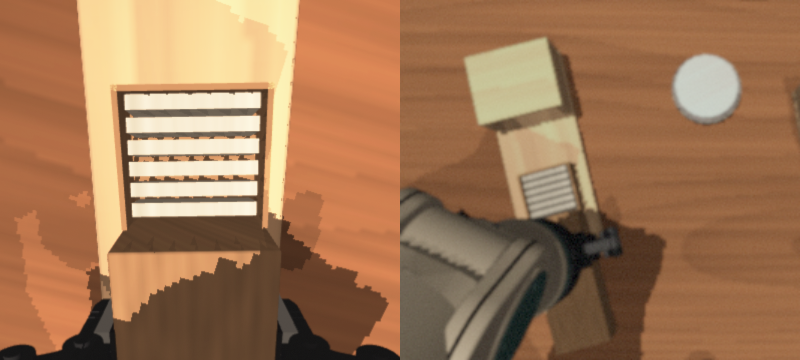

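The carton is out and gripped. Its opening end is at wrist px (232,88)–(392,86), pointing at the sleeve. Next I lift it and turn it half round.

```bash
python3 - <<'E'
from h import *
s=np.load('w2.npy',allow_pickle=True).item();W=cam('wrist',s)
T=R.from_euler('xyz',s['tool_rot']).as_matrix()
e=onz(W,[(232,86),(392,86)],40);print((e-s['eef_pos'])@T, s['qpos'])
k=onz(W,[(229,250),(397,250)],64);print((k-s['eef_pos'])@T)
E
python3 nudge.py '[[0,0,-10,0,0,0,0],[0,0,-20,0,0,0,0],[0,0,-20,0,0,0,0],[0,0,-10,0,0,-0.08,0],[0,0,0,0,0,-0.145,0],[0,0,0,0,0,-0.145,0],[0,0,0,0,0,-0.145,0],[0,0,0,0,0,-0.145,0],[0,0,0,0,0,-0.145,0],[0,0,0,0,0,-0.145,0],[0,0,0,0,0,-0.145,0],[0,0,0,0,0,-0.145,0]]' 
python3 nudge.py '[[0,0,0,0,0,-0.145,0],[0,0,0,0,0,-0.145,0],[0,0,0,0,0,-0.145,0],[0,0,0,0,0,-0.145,0],[0,0,0,0,0,-0.145,0],[0,0,0,0,0,-0.145,0],[0,0,0,0,0,-0.145,0],[0,0,0,0,0,-0.145,0],[0,0,0,0,0,-0.145,0],[0,0,0,0,0,-0.145,0],[0,0,0,0,0,-0.145,0],[0,0,0,0,0,-0.145,0]]'
```

```text
[[ 87.41474077 -27.80770169 -17.51708712]
 [ 87.40813357  24.72642948 -17.51045383]] [-0.59191415  0.82082381  0.38982737  2.04909651 -0.75936371  0.41550533
 -0.91272333]
[[ 38.92156035 -26.82642107 -41.56152593]
 [ 38.89751385  24.47394548 -41.55506459]]
clock: 7.95
eef_pos: [493.5, 143.8, 82.9]
tool_rot: [3.141, 0.001, 1.508]
force: [-0.6, -0.2, -1.9]
width: 53.5
gripper_force: 63.0
clock: 9.15
eef_pos: [493.6, 143.2, 82.7]
tool_rot: [-3.14, 0.001, -3.036]
force: [-1.0, -0.2, -1.6]
width: 53.5
gripper_force: 63.0
```

```bash
python3 nudge.py '[[0,2,0,0,0,-0.077,0],[0,2.7,0,0,0,-0.077,0],[0,0,15,0,0,0,0],[0,0,20,0,0,0,0],[0,0,15,0,0,0,0],[0,0,7,0,0,0,0],[0,0,1,0,0,0,0],[0,0,0,0,0,0,0]]'; python3 -c "
from h import *
s=read_state();np.save('w3.npy',s);a=eyes.get_image('wrist');cv2.imwrite('pics/w3f.png',a)
print(s['eef_pos'],s['tool_rot'],s['qpos'])"
```

```text
clock: 9.95
eef_pos: [492.7, 148.7, 24.7]
tool_rot: [-3.141, 0.001, -2.887]
force: [-0.6, -0.2, -2.2]
width: 53.6
gripper_force: 63.4
[492.72362345 148.70437016  24.67208417] [-3.14099990e+00  5.53288579e-04 -2.88708040e+00] [-0.19105802  0.78220836 -0.23687198  2.03559973  0.47048268  0.37500802
  1.0227323 ]
```

View pics/w3f.png

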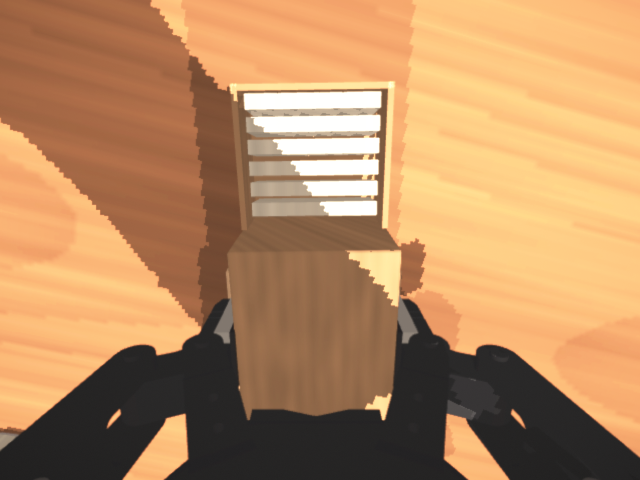

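The opening now faces the robot, with the cut-down end at px (232,85)–(392,85). The carton sits above the base board and is lined up with the sleeve, so I slide it in.

```bash
python3 nudge.py '[[-10,0,0,0,0,0,0],[-15,0,0,0,0,0,0],[-12,0,0,0,0,0,0],[-8,0,0,0,0,0,0],[-5,0,0,0,0,0,0],[-5,0,0,0,0,0,0],[-5,0,0,0,0,0,0],[-5,0,0,0,0,0,0],[0,0,0,0,0,0,0]]'; python3 -c "
from h import *
a=eyes.get_image('top');b=eyes.get_image('scene');cv2.imwrite('pics/t4f.png',a);cv2.imwrite('pics/s4f.png',b)
cv2.imwrite('pics/c4.png',np.hstack([cv2.resize(a[150:330,130:260],(400,554)),cv2.resize(b[180:319,400:500],(398,554))]))"
```

```text
clock: 10.9
eef_pos: [556.0, 165.4, 24.3]
tool_rot: [3.141, 0.001, -2.887]
force: [0.5, 0.2, -1.7]
width: 53.7
gripper_force: 63.4
```

View pics/c4.png

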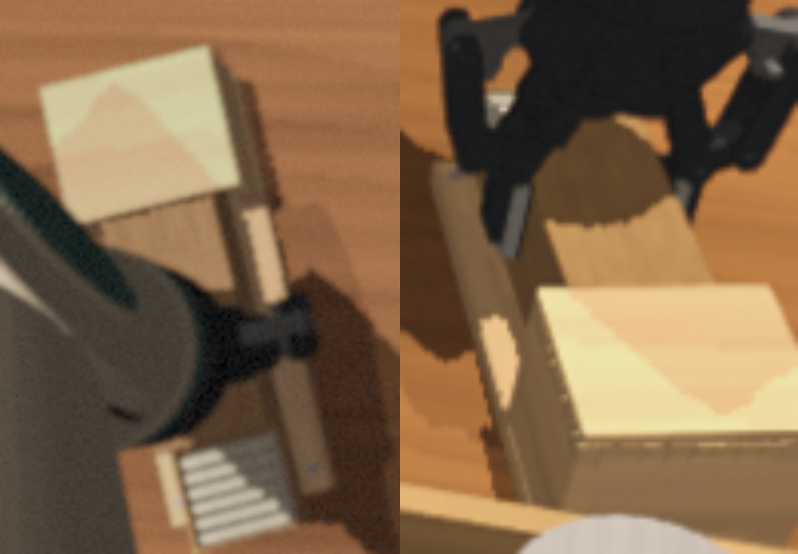

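The carton has entered the mouth, and at left crop px (105–225, 205) it runs under the roof with no contact force. I keep going.

```bash
python3 nudge.py '[[-6,0,0,0,0,0,0],[-6,0,0,0,0,0,0],[-6,0,0,0,0,0,0],[-6,0,0,0,0,0,0],[-5,0,0,0,0,0,0],[-3,0,0,0,0,0,0],[-2,0,0,0,0,0,0],[-2,0,0,0,0,0,0],[0,0,0,0,0,0,0]]'; python3 nudge.py '[[-2,0,0,0,0,0,0],[-1,0,0,0,0,0,0],[-1,0,0,0,0,0,0],[0,0,0,0,0,0,0]]'
```

```text
clock: 11.9
eef_pos: [590.2, 174.2, 24.3]
tool_rot: [3.142, 0.0, -2.887]
force: [-1.2, -0.1, -1.9]
width: 53.4
gripper_force: 63.4
clock: 12.3
eef_pos: [594.0, 175.3, 24.3]
tool_rot: [3.142, 0.0, -2.887]
force: [-0.1, 0.3, -2.3]
width: 53.1
gripper_force: 63.4
```

```bash
python3 nudge.py '[[-1,0,0,0,0,0,0],[-1,0,0,0,0,0,0],[-1,0,0,0,0,0,0],[0,0,0,0,0,0,0]]';  python3 nudge.py '[[0,0,1,0,0,0,0],[0,0,1,0,0,0,0],[0,0,0,0,0,0,0]]'
```

```text
clock: 12.7
eef_pos: [597.0, 176.0, 24.3]
tool_rot: [3.142, 0.0, -2.887]
force: [-0.1, -0.2, -1.5]
width: 53.2
gripper_force: 63.4
clock: 13.0
eef_pos: [596.6, 175.9, 22.1]
tool_rot: [-3.142, -0.0, -2.887]
force: [-0.4, -0.5, -3.2]
width: 53.5
gripper_force: 63.4
```

```bash
python3 nudge.py '[[-1,0,0.5,0,0,0,0],[-1,0,0.5,0,0,0,0],[0,0,0,0,0,0,0]]';  python3 nudge.py '[[-1,0,0,0,0,0,0],[-1,0,0,0,0,0,0],[0,0,0,0,0,0,0]]'
```

```text
clock: 13.3
eef_pos: [597.3, 176.1, 21.9]
tool_rot: [-3.141, -0.003, -2.887]
force: [-5.2, -1.6, 5.9]
width: 53.3
gripper_force: 64.2
clock: 13.6
eef_pos: [597.5, 176.2, 21.9]
tool_rot: [-3.14, -0.006, -2.887]
force: [-10.1, -2.7, 9.4]
width: 53.4
gripper_force: 64.9
```

The carton now presses on both the back wall and the base. I ease off the push, release and retreat upward.

```bash
python3 nudge.py '[[3,0,0,0,0,0,0],[0,0,0,0,0,0,85],[0,0,0,0,0,0,85],[0,0,0,0,0,0,85],[0,0,0,0,0,0,85],[0,0,0,0,0,0,85],[0,0,0,0,0,0,85]]' && python3 nudge.py '[[0,0,-10,0,0,0,85],[0,0,-20,0,0,0,85],[0,0,-30,0,0,0,85],[0,0,-35,0,0,0,85],[0,0,-35,0,0,0,85],[0,0,-30,0,0,0,85],[0,0,-10,0,0,0,85]]' && python3 nudge.py '[[20,20,0,0,0,0,85],[30,30,0,0,0,0,85],[30,35,0,0,0,0,85],[30,35,0,0,0,0,85],[30,35,0,0,0,0,85],[30,35,0,0,0,0,85],[20,30,0,0,0,0,85],[10,20,0,0,0,0,85],[0,0,0,0,0,0,85]]'; python3 -c "
from h import *
a=eyes.get_image('top');cv2.imwrite('pics/t5f.png',a)
cv2.imwrite('pics/c5.png',cv2.resize(a[140:340,130:450],None,fx=2.5,fy=2.5,interpolation=cv2.INTER_CUBIC))"
```

```text
clock: 14.3
eef_pos: [597.8, 176.3, 21.2]
tool_rot: [3.141, 0.0, -2.887]
force: [-0.5, -0.5, 1.2]
width: 85.4
gripper_force: 0.0
clock: 15.0
eef_pos: [599.6, 177.1, 195.6]
tool_rot: [3.141, 0.006, -2.887]
force: [-0.0, 0.2, -0.4]
width: 84.8
gripper_force: 0.0
clock: 15.9
eef_pos: [340.5, 360.9, 191.4]
tool_rot: [3.14, -0.001, -2.88]
force: [-0.1, 0.4, -0.1]
width: 85.2
gripper_force: 0.0
```

View pics/c5.png

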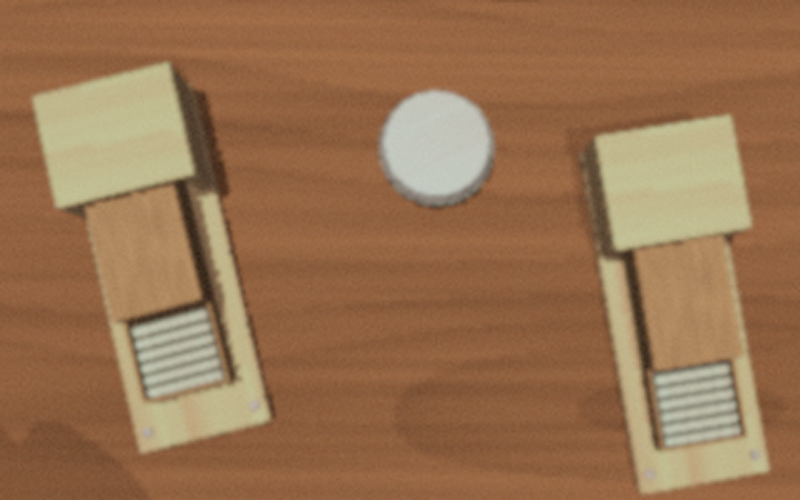

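The carton is home with its opening out at px (145–230, 310–400) and aligned with its sleeve. The neighbour has not moved, and the arm is clear.

```bash
python3 -c "
from h import *
A=cam('top');p=np.array([(148,400),(232,378)])/2.5+[130,140]
e=onz(A,p,38).mean(0)-[628,182.3,0];print(e[0]*.966+e[1]*.257,-e[0]*.257+e[1]*.966)
print(ticket.finish_job())"
```

```text
-119.31815931887073 -4.226698477700097
the job is handed in; nothing more can be done
None
```

The wrong-way carton is turned round and back in its sleeve with its opening out. The last picture puts its end 119 mm out of the mouth (120 mm is fully home) and about 4 mm off to one side. The neighbour looks unmoved, the arm is clear, and the job was handed in at about 16 s; no verdict was returned.

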